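# Sort the washed knobs, refit the hob knob and hold it pressed in

## Task

The washed knobs of the oven and of the table-top hob lie on the drying mat: first stand the white one in the empty half of the dish, with the oven's other white knob, and let go of it. Then take the black one with the red ring, turn it so that the key flat in its bore matches the flat of the bare D-shaped tap spindle (red collar) on the hob, push it on until it is fully home, press it well in against the tap's spring, as you would to make the igniter spark, and finish while still holding it pressed in, without letting go. Leave the spice jar at the left where it is.

Things in the scene. Friction and masses are not known exactly. Their poses are not given: they have to be found in the camera images.
- knob: loose black hob knob with a red ring round its foot, upright on the grey mat; about 45 g. Origin: centre of its underside, z up. Round skirt 46 mm across, 8 mm high; on it a straight grip bar along x, 40 mm long, 18 mm wide (y), from 8 to 32 mm above the underside: take it across the bar. A white pointer line marks the bar's +x end, on top and on the end
- knob_mouth (a point): mouth of the D-shaped bore in the knob's underside, on its axis (same point and axes as knob). The bore is 11.2 mm across and 20 mm deep; its key flat is on the +x (pointer) side, 1.9 mm from the axis
- knob_pointer (a point): the white pointer's end on the black knob: top edge of the bar's +x end, 20 mm from the knob's axis and 32 mm above its underside; axes as knob
- tap_bare: the bare tap: red collar 58 mm across, flat on the hob's black glass. Origin: on the spindle's axis at the glass, 56 mm above the worktop, z up. +x: the way the spindle's flat faces, toward a white dot on the glass 36 mm off; a fitted knob points at it. It is the hob's left or right tap; the other, 112 mm away, has its knob on. The hob is fixed; its pan support, 45 mm high, begins 45 mm behind
- spindle_tip (a point): centre of the top of the brass spindle, 27 mm above the glass; axes as tap_bare. The spindle is a 10 mm shaft with a flat 1.4 mm from its axis on the +x side, top edge bevelled by 1.2 mm. With the knob home, the roof of its bore rests here: knob underside 20 mm lower, 7 mm above the glass
- spindle (a joint): how far the spindle is pushed in, m: 0 out, 0.004 at the stop. It does not turn. A spring returns it: about 3 N to start, 9 N at the stop
- oven_knob: the loose white oven knob with a grey ring on the same mat, of the same shape and size as knob (skirt 46 x 8 mm, grip bar 40 mm along x, 18 mm wide, 8 to 32 mm high). Origin: centre of its underside, z up; black pointer line at the bar's +x end
- mat: the grey drying mat, 230 x 135 x 4 mm, fixed. Origin: centre of its underside, on the worktop
- spice: a loose spice jar with a red lid, 45 x 45 x 106 mm, at the left: leave it
- dish: shallow plain blue dish for the oven's knobs, in front of the hob's left end, fixed. 90 mm (x) x 140 mm (y) x 16 mm high, walls 5 mm, floor 5 mm thick. Origin: centre of its underside, z up, y along its length. In the +y half (centre y = +36 mm) a white oven knob already stands, fixed; the -y half is empty
- dish_free (a point): middle of the empty room in the dish, on its inner floor, 5 mm above the worktop and 31 mm from the dish's centre toward -y; axes as dish. The room there is 80 mm (x) by about 70 mm (y)
There are look-alikes about, which are no part of the job. What is meant by the oven_knob is not blue, and is the larger of those in its own colour.

How it is judged (in metres and radians):
On the way, in this order (a step that is already met when the one before it is completed fails the run):
1. the white knob stands upright on the floor of the dish's empty half, let go of and at rest (x of oven_knob in the frame of dish between -0.03 and 0.03 m and y of oven_knob in the frame of dish between -0.06 and 0.005 m and z of oven_knob in the frame of dish below 0.009 m and angle between oven_knob's own z axis and vertical below 0.15 rad and contact force between the fingers and oven_knob below 0.1 N and linear speed of oven_knob below 0.02 m/s), for 0.2 s.
2. the knob is over the spindle with its pointer matched and pushed fully home, the roof of its bore on the spindle's top (horizontal distance between knob and spindle_tip below 0.003 m and z of knob in the frame of spindle_tip below -0.018 m and angle between the x axis of knob and the x axis of spindle_tip, either way round below 0.25 rad and x of knob_pointer in the frame of spindle_tip above 0.015 m), for 0.1 s.
At the end, for the whole second after the job is handed in: the red-ringed knob is home on the spindle (within 3 mm of its axis, 18 mm deep, pointer within 0.25 rad of the flat, upright), held by the fingers and pressed in by over 2 of 4 mm; the white knob stands upright, at rest and untouched on the floor of the dish's empty half (within 30 mm of it) (all of step 1 and all of step 2 and angle between knob's own z axis and vertical below 0.15 rad and value of joint spindle above 0.002 m and contact force between the fingers and knob above 1 N); the arm keeps its last pose, push and grip.
It fails at once if the spice jar is moved by more than 20 mm (distance of spice from where it was at the start of the episode above 0.02 m).
It also fails if it takes over 56 s, if anything falls off the work surface, if the arm or the gripper's body presses on something with over 40 N, if the wrist force passes 120 N, or if a joint passes its speed limit or range.

## Robot

A 6-joint arm with a two-finger parallel gripper is mounted at the origin on a cart in front of the work surface, level with it; the furniture and walls round the work are solid. World frame = base frame: x ahead of the robot, y to its left, z up, the work surface at z = 0. Lengths are in m, angles in degrees, forces in N, time in s.
With the tool pointing down it reaches from about 0.25 to 0.725 m from the base axis. Payload 9.7 kg.
Tool frame: the origin (TCP) lies on the mounting face of the last link; the fingertips stand 173 mm ahead of it and the grasp point (between the pads) lies 155 mm ahead of it; z points along the fingers, y is the line along which they close (so a half turn about z gives the same grasp; the last joint's range is limited). The gripper opens to 85 mm and grips with 20 to 120 N. Pads are 22 mm wide; open, the fingers measure 114 mm over their backs; the gripper's body (76 mm by 85 mm) begins 54 mm behind the grasp point. The pads swing forward as they close: fully open they stand 13 mm farther back than shut.
Start: joints at [-64.229, 4.979, 10.078, 95.1, 0, 90], TCP at [0.239, -0.495, 0.405] pointing down, gripper open.
Joint ranges: [-179.16, 179.16], [-48.56, 103.87], [-65.8, 70.77], [-126.05, 130.52], [-82.76, 87.17], [-180, 180]. Speed limits (degrees/s): [127.2, 127.2, 147.25, 180, 180, 180].

## Interface

Orientations are given as [roll, pitch, yaw] about the fixed x, y, z axes, in that order (R = Rz(yaw) Ry(pitch) Rx(roll)).
In Python, from workcell import bot, camera, camera_model, outline_of, pinpoint gives the robot as it stands.
- The arm moves only by the tool move_arm, never from a script. Its arguments are lists of equal length, an entry for each row: "jaw": the closure, from 0 (fully open) to 1 (shut); "delta_pos": the shift along the world's x, y, z in m, a list of three; "yaw": the turn about the world's z in rad. In form: {"jaw": [jaw, ...], "delta_pos": [[dx, dy, dz], ...], "yaw": [yaw, ...]}. A call has 1 to 10 rows; each row shifts and turns the commanded pose from where the row before left it; what a row does not reach is not made up. A row lasts 1/12 s, in which the tool goes at most 41.7 mm and 7.16 degrees, less where a joint would pass 70% of its speed; a pose out of reach is approached as far as the arm can. A call with a gripper value outside its range is refused whole. The fingers move at their own pace and stop on an object; "force" is the grip in N (left out, the last holds). Time passes only in rows, so rows that do not move let the fingers close. It gives the time, the measured TCP pose, the force, the opening and the grip force at its end, in the units of the state.
- bot.get_obs(): the state, without advancing time (a new reading comes with each control period).
- camera(name): name is "scene" or "top" or "wrist"; returns the picture (384x512x3 uint8, red, green, blue); there is no depth.
- camera_model(name): a dict with "fx", "fy", "cx", "cy" (pixels), "k1" (the pictures are not rectified: a ray, as slopes to the right and down, at radius r is drawn at 1 + k1 r^2 times it, then the intrinsics apply), "R" (3x3) and "t" (3): a world point X has camera coordinates R X + t. Camera axes: x right, y down, z forward; pixel columns grow to the right and rows downward; lengths in m; the calibration is good to about 2 mm. A picture is of the moment at which its call begins: read the wrist's pose just before it. camera_model takes no time and is no camera call; for the wrist camera it gives the pose at the moment of the call.
- bot.job_done(): hands the job in; it is judged then, once.
Trained networks look in the newest picture that a camera, given by its name, has taken for a name from the list of things; names that differ only in an ending like _2 or _b are one class to them, and where a whole thing is asked for, a point or a joint stands for the part that bears it (a point fixed in the world has none). Each returns a list of dicts, best first, with "confidence" (0 to 1); they miss things now and then, are a little off and sometimes report something else, mostly with a low value. They report only what shows in the picture. A call takes as long as a camera call. They do not tell look-alikes from the thing itself.
- outline_of(camera, thing): "mask" (384x512 bool, what is visible of it) and "xy" ([column, row] in pixels, amid what is visible of it).
- pinpoint(camera, thing): "xy" ([column, row] in pixels: a listed point, or the origin of a listed thing).
The state is a dict: "time": time; "q": joint angles; "qd": joint speeds; "joint_efforts": joint torques, N m; "ee_pos": TCP position; "tcp_rot": TCP orientation; "wrist_force": force on the tool from outside, world axes, zero at the start; "torque": the same for the moment, N m; "opening": finger opening in m; "grasp_force": force on a finger pad.
Only numpy, scipy, OpenCV 4.12 (cv2) and the standard library are available. Lean on these libraries where they do the work, as an engineer would, in place of code of your own. Each camera call takes 0.05 s, during which the arm holds its last target. There are 200 camera calls.

## Working session

There is one attempt and no reset: what is moved stays moved. The work goes in short steps, Python scripts to look and compute and a tool call to move; the robot and the scene stay as the last step left them, time stands still between calls to the robot, and variables do not carry over. Pictures are saved under pics/ and viewed, at most 10 in all, crops included, and the job is handed in when it is done.

Besides the shell and the picture viewer there is one more tool, called after "Call:" as a command line: name --pt "numbers of a row" for each row, then --argument value for the rest. move_arm: Moves the arm, as the interface text tells. Its arguments: {"type":"object","properties":{"jaw":{"type":"array"},"delta_pos":{"type":"array"},"yaw":{"type":"array"},"force":{"type":"number"}},"required":["jaw","delta_pos","yaw"]}

```bash
mkdir -p pics; cat > h.py <<'E'
import numpy as np, cv2
from workcell import bot, camera, camera_model, outline_of, pinpoint
def ray(m,xy):
    K=np.array([[m['fx'],0,m['cx']],[0,m['fy'],m['cy']],[0,0,1.]])
    p=cv2.undistortPoints(np.array([[xy]],float),K,np.array([m['k1'],0,0,0.]))[0,0]
    R=np.array(m['R']);t=np.array(m['t'])
    return -R.T@t, R.T@np.array([p[0],p[1],1])
def at(m,xy,z):
    c,d=ray(m,xy); return c+d*(z-c[2])/d[2]
def proj(m,X):
    K=np.array([[m['fx'],0,m['cx']],[0,m['fy'],m['cy']],[0,0,1.]])
    return cv2.projectPoints(np.array([X],float),cv2.Rodrigues(np.array(m['R']))[0],np.array(m['t'],float),K,np.array([m['k1'],0,0,0.]))[0][0,0]
def save(im,n): cv2.imwrite('pics/'+n,cv2.cvtColor(im,cv2.COLOR_RGB2BGR))
E
python3 - <<'E'
from h import *
np.set_printoptions(precision=4,suppress=True)
for c in ('top','scene'):
    im=camera(c); save(im,c+'0.png'); m=camera_model(c)
    print(c,-np.array(m['R']).T@np.array(m['t']))
    Z={'knob':.004,'knob_pointer':.036,'tap_bare':.056,'spindle_tip':.083,'oven_knob':.004,'mat':0,'dish':0,'dish_free':.005,'spice':0}
    for n,z in Z.items():
        for r in pinpoint(c,n)[:5]: print(n,np.round(r['xy'],1),round(r['confidence'],2),at(m,r['xy'],z)[:2])
print(bot.get_obs())
E
```

```text
top [0.2135 0.0403 1.4108]
knob [334.6 169.8] 0.66 [ 0.5829 -0.2629]
knob [149.  181.8] 0.22 [0.5374 0.4515]
knob_pointer [337.  161.7] 0.56 [ 0.6062 -0.2666]
tap_bare [220.4 171.1] 0.56 [0.5654 0.173 ]
oven_knob [328.8 203.2] 0.53 [ 0.4522 -0.2349]
oven_knob [293.4 216.4] 0.43 [ 0.4023 -0.0994]
oven_knob [365.8 212.9] 0.37 [ 0.4146 -0.3732]
mat [332.9 187.2] 0.65 [ 0.515 -0.254]
dish [195.3 221.5] 0.67 [0.3846 0.2696]
dish_free [202.  219.2] 0.65 [0.3926 0.2439]
spice [148.3 177. ] 0.49 [0.5573 0.4564]
scene [ 0.5327 -1.0301  0.8978]
knob [284.  290.2] 0.82 [ 0.5723 -0.284 ]
knob_pointer [293.1 275. ] 0.83 [ 0.5955 -0.2595]
tap_bare [276.8 173.6] 0.53 [0.5548 0.1731]
spindle_tip [274.6 163.8] 0.57 [0.547  0.1919]
spindle_tip [234.  171.7] 0.45 [0.4135 0.143 ]
oven_knob [219.4 321.1] 0.62 [ 0.4124 -0.3846]
oven_knob [244.6 277.2] 0.61 [ 0.4667 -0.2416]
oven_knob [226.8 244.3] 0.49 [ 0.4078 -0.1162]
mat [259.7 280.6] 0.75 [ 0.5077 -0.2492]
dish [230.6 171.9] 0.98 [0.3891 0.261 ]
dish [261.7 281.7] 0.61 [ 0.5131 -0.2529]
dish_free [229.  174.1] 0.88 [0.3852 0.2399]
spice [275.5 145. ] 0.73 [0.5522 0.4503]
{'time': 1.0, 'q': array([-64.2283,   4.9775,  10.0779,  95.102 ,   0.0023,  90.0014]), 'qd': array([-0.0541, -0.0669,  0.1016, -0.0836,  0.0814, -0.0402]), 'joint_efforts': array([  0.0003, -52.0111,  46.4864,   0.0019,   0.0002,  -0.    ]), 'ee_pos': array([ 0.2391, -0.4953,  0.4047]), 'tcp_rot': array([-179.9984,   -0.0023,   25.7703]), 'wrist_force': array([0.2504, 0.0272, 0.6465]), 'torque': array([ 0.0273,  0.0385, -0.003 ]), 'grasp_force': 0.0, 'opening': 0.08501096293722814}
```

View pics/top0.png

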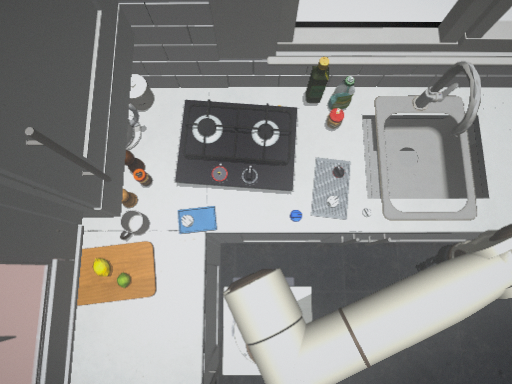

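View pics/scene0.png

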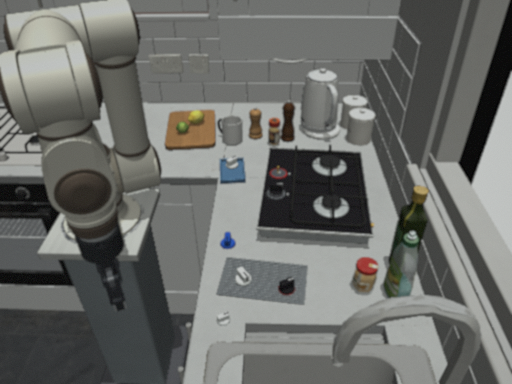

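Candidates for the white knob in the top view are the white knob on the mat at (331,202), the blue one at (296,216) and a small white one off the mat at (366,213). I pick the one on the mat. The red collar is at (220,174) on the hob, the left tap. The black knob is at (338,171). Next I move over the mat for a close look.

Call:
move_arm --jaw '[0, 0, 0, 0, 0, 0, 0, 0, 0, 0]' --pt "0.02 0.024 0" --pt "0.02 0.024 0" --pt "0.02 0.024 0" --pt "0.02 0.024 0" --pt "0.02 0.024 0" --pt "0.02 0.024 0" --pt "0.02 0.024 0" --pt "0.02 0.024 0" --pt "0.02 0.024 0" --pt "0.02 0.024 0" --yaw '[0, 0, 0, 0, 0, 0, 0, 0, 0, 0]'

```text
time: 1.83
ee_pos: [0.4398, -0.2539, 0.4049]
tcp_rot: [180.0, -0.0, 25.8]
wrist_force: [-0.6, -0.3, -0.0]
opening: 0.0854
grasp_force: 0.0
```

```bash
cat > look.py <<'E'
from h import *
import sys
np.set_printoptions(precision=4,suppress=True)
def look(name,Z,n=None):
    m=camera_model(name); im=camera(name)
    if n: save(im,n)
    print(name,-np.array(m['R']).T@np.array(m['t']))
    for k,z in Z.items():
        for r in pinpoint(name,k)[:4]: print(k,np.round(r['xy'],1),round(r['confidence'],2),at(m,r['xy'],z)[:2])
    o=bot.get_obs(); print(o['time'],o['ee_pos'],o['tcp_rot'],o['opening'],o['wrist_force'])
    return m,im
E
python3 - <<'E'
from look import *
look('wrist',{'knob':.004,'knob_pointer':.036,'oven_knob':.004},'w1.png')
E
```

```text
wrist [ 0.4998 -0.2252  0.3726]
knob [328.5  60.3] 0.59 [ 0.5772 -0.2774]
knob_pointer [338.1  35.5] 0.64 [ 0.5953 -0.2703]
oven_knob [336.1 217.6] 0.95 [ 0.4226 -0.3737]
oven_knob [131.2 132. ] 0.86 [ 0.4111 -0.1109]
oven_knob [260.5 142.2] 0.76 [ 0.4646 -0.25  ]
2.0333 [ 0.4395 -0.2547  0.4047] [179.9991   0.0134  25.8872] 0.08518837452516019 [-0.9284 -0.8209 -0.275 ]
```

View pics/w1.png

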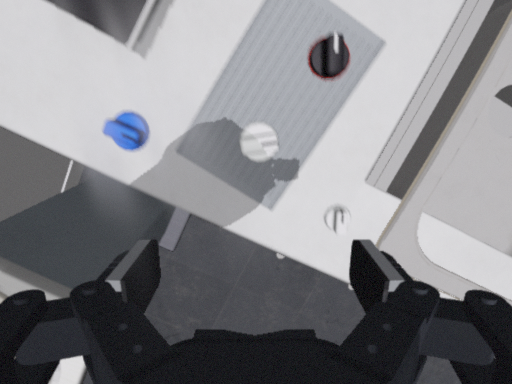

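The crop shows the large white knob on the mat at (260,142), the small white off the mat at (337,218), the blue one at (128,131) and the black knob with red ring at (329,57). The mat one is the oven_knob. I'll get closer to measure the bar's direction.

Call:
move_arm --jaw '[0, 0, 0, 0]' --pt "0 0 -0.03" --pt "0 0 -0.03" --pt "0 0 -0.03" --pt "0 0 -0.03" --yaw '[0, 0, 0, 0]'

```text
time: 2.37
ee_pos: [0.4383, -0.2563, 0.2835]
tcp_rot: [180.0, -0.0, 25.7]
wrist_force: [0.2, 0.1, -0.2]
opening: 0.0857
grasp_force: 0.0
```

```bash
python3 - <<'E'
from look import *
m,im=look('wrist',{'knob':.004,'knob_pointer':.036,'oven_knob':.004})
for n in ('oven_knob','knob'):
    for r in outline_of('wrist',n): print(n,r['xy'],r['mask'].sum(),round(r['confidence'],2))
u,v=np.round(proj(m,[.465,-.25,.02])).astype(int); print(u,v)
c=im[max(v-60,0):v+60,max(u-60,0):u+60]
save(cv2.resize(c,None,fx=5,fy=5,interpolation=cv2.INTER_CUBIC),'w2.png')
E
```

```text
wrist [ 0.4982 -0.2276  0.2513]
knob [362.7  36.6] 0.69 [ 0.5759 -0.2773]
knob [260.7 160.6] 0.28 [ 0.4618 -0.2507]
oven_knob [261.1 161.3] 0.89 [ 0.4615 -0.2512]
oven_knob [ 76.1 143.8] 0.59 [ 0.4115 -0.1138]
2.5667 [ 0.4386 -0.256   0.2855] [-179.9875    0.0162   25.6957] 0.08549300266803911 [ 0.8359 -0.1283  0.9881]
oven_knob [259.6, 160.2] 2633 0.93
oven_knob [70.7, 143.2] 3000 0.65
knob [365.0, 30.8] 3478 0.77
262 160
```

View pics/w2.png

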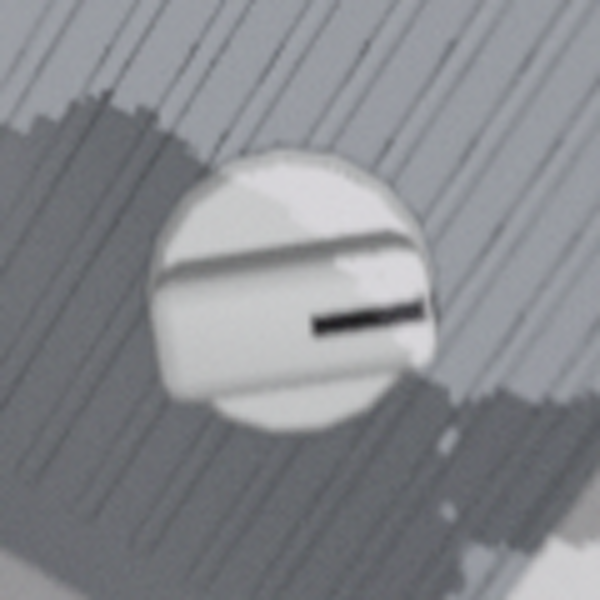

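The crop shows the white knob with its black pointer from (312,326) to (422,311), and the bar nearly horizontal in the image. Next I convert these to world positions.

```bash
python3 - <<'E'
from look import *
m=camera_model('wrist')
f=lambda x,y,z: at(m,(202+(x+.5)/5-.5,100+(y+.5)/5-.5),z)[:2]
a,b=f(312,326,.036),f(422,311,.036); d=b-a
print(a,b,np.linalg.norm(d),'bar ang',np.degrees(np.arctan2(d[1],d[0])))
for p in ((172,275),(408,240),(180,398),(420,364)): print(f(*p,.036))
print('skirt centre',f(292,292,.010))
E
```

```text
[ 0.466  -0.2514] [ 0.4745 -0.2642] 0.01533626932505649 bar ang -56.35533042910962
[ 0.464  -0.2309]
[ 0.4824 -0.258 ]
[ 0.4488 -0.2393]
[ 0.4677 -0.2673]
skirt centre [ 0.4654 -0.2491]
```

Call:
move_arm --jaw '[0, 0, 0, 0, 0, 0, 0, 0, 0, 0]' --pt "0.003 0.0007 -0.004" --pt "0.003 0.0007 -0.004" --pt "0.003 0.0007 -0.004" --pt "0.003 0.0007 -0.004" --pt "0.003 0.0007 -0.004" --pt "0.003 0.0007 -0.004" --pt "0.003 0.0007 -0.004" --pt "0.003 0.0007 -0.004" --pt "0.003 0.0007 -0.004" --pt "0 0.0007 -0.004" --yaw '[-0.119, -0.119, -0.119, -0.119, -0.119, -0.119, -0.119, -0.119, -0.119, -0.119]'

```text
time: 3.5
ee_pos: [0.4251, -0.3108, 0.2467]
tcp_rot: [-177.1, -0.2, -36.7]
wrist_force: [0.5, -0.4, 1.2]
opening: 0.0851
grasp_force: 0.0
```

Call:
move_arm --jaw '[0, 0, 0]' --pt "0 0 0" --pt "0 0 0" --pt "0 0 0" --yaw '[-0.119, -0.119, 0]'

```text
time: 3.75
ee_pos: [0.3733, -0.3668, 0.2462]
tcp_rot: [-174.4, -0.1, -45.6]
wrist_force: [0.1, 0.1, 0.7]
opening: 0.0853
grasp_force: 0.0
```

```bash
python3 - <<'E'
from look import *
o=bot.get_obs();print(o['time'],o['q'],o['ee_pos'],o['tcp_rot'],o['qd'])
E
```

```text
3.75 [-45.6781   1.2247 -11.4342  77.297    5.5531 179.9336] [ 0.3733 -0.3668  0.2462] [-174.447    -0.0506  -45.612 ] [ 4.736  -0.0553  0.1019  0.1513 -0.2618 -0.0046]
```

Call:
move_arm --jaw '[0, 0, 0, 0, 0, 0, 0, 0, 0, 0]' --pt "0 0 0" --pt "0 0 0" --pt "0 0 0" --pt "0 0 0" --pt "0 0 0" --pt "0 0 0" --pt "0 0 0" --pt "0 0 0" --pt "0 0 0" --pt "0 0 0" --yaw '[0.124, 0.124, 0.124, 0.124, 0.124, 0.124, 0.124, 0.124, 0.124, 0.124]'

```text
time: 4.58
ee_pos: [0.3768, -0.3634, 0.2462]
tcp_rot: [-174.6, 0.1, 26.3]
wrist_force: [0.5, -0.4, -0.5]
opening: 0.0856
grasp_force: 0.0
```

Call:
move_arm --jaw '[0, 0, 0, 0, 0, 0, 0, 0, 0, 0]' --pt "0 0 0" --pt "0 0 0" --pt "0 0 0" --pt "0 0 0" --pt "0 0 0" --pt "0 0 0" --pt "0 0 0" --pt "0 0 0" --pt "0 0 0" --pt "0 0 0" --yaw '[0.124, 0.124, 0.124, 0.124, 0.124, 0.124, 0.124, 0.124, 0.124, 0.124]'

```text
time: 5.42
ee_pos: [0.3768, -0.3634, 0.2462]
tcp_rot: [-174.5, 0.3, 97.4]
wrist_force: [-0.7, -0.0, -0.7]
opening: 0.0852
grasp_force: 0.0
```

Call:
move_arm --jaw '[0, 0, 0, 0, 0, 0, 0, 0, 0, 0]' --pt "0 0 0" --pt "0 0 0" --pt "0 0 0" --pt "0 0 0" --pt "0 0 0" --pt "0 0 0" --pt "0 0 0" --pt "0 0 0" --pt "0 0 0" --pt "0 0 0" --yaw '[0.124, 0.124, 0.124, 0.124, 0.124, 0.124, 0.124, 0.124, 0.124, 0.124]'

```text
time: 6.25
ee_pos: [0.3768, -0.3633, 0.2463]
tcp_rot: [-174.3, 0.3, 168.4]
wrist_force: [0.6, 0.7, -0.9]
opening: 0.0856
grasp_force: 0.0
```

Call:
move_arm --jaw '[0, 0, 0, 0, 0, 0, 0, 0, 0, 0]' --pt "0 0 0" --pt "0 0 0" --pt "0 0 0" --pt "0 0 0" --pt "0 0 0" --pt "0 0 0" --pt "0 0 0" --pt "0 0 0" --pt "0 0 0" --pt "0 0 0" --yaw '[0.124, 0.124, 0.124, 0.124, 0.124, 0.124, 0.124, 0.124, 0.124, 0.124]'

```text
time: 7.08
ee_pos: [0.3767, -0.3633, 0.2463]
tcp_rot: [-174.3, 0.1, -120.5]
wrist_force: [0.1, 0.3, 0.3]
opening: 0.0853
grasp_force: 0.0
```

Call:
move_arm --jaw '[0, 0, 0, 0, 0, 0, 0, 0, 0, 0]' --pt "0 0 0" --pt "0 0 0" --pt "0 0 0" --pt "0 0 0" --pt "0 0 0" --pt "0 0 0" --pt "0 0 0" --pt "0 0 0" --pt "0 0 0" --pt "0 0 0" --yaw '[0.124, 0.124, 0.124, 0.124, 0.124, 0.124, 0.124, 0.124, 0.124, 0.1]'

```text
time: 7.92
ee_pos: [0.3768, -0.3634, 0.2462]
tcp_rot: [-174.4, -0.1, -50.9]
wrist_force: [-0.3, 0.7, 1.6]
opening: 0.0855
grasp_force: 0.0
```

```bash
python3 - <<'E'
from look import *
o=bot.get_obs();print(o['time'],o['q'],o['ee_pos'],o['tcp_rot'],o['qd'])
E
```

```text
7.9167 [ -45.1458    0.8871  -11.7683   76.7289    5.543  -174.2657] [ 0.3768 -0.3634  0.2462] [-174.4233   -0.0597  -50.8531] [ -0.2379   4.0332   4.179    6.6062   0.6224 -66.6386]
```

Call:
move_arm --jaw '[0, 0, 0]' --pt "0 0 0" --pt "0 0 0" --pt "0 0 0" --yaw '[0.1, 0.08, 0]'

```text
time: 8.17
ee_pos: [0.3926, -0.3455, 0.2463]
tcp_rot: [-175.3, -0.0, -42.4]
wrist_force: [0.0, -0.2, 0.1]
opening: 0.0856
grasp_force: 0.0
```

Call:
move_arm --jaw '[0, 0, 0]' --pt "0 0 0" --pt "0 0 0" --pt "0 0 0" --yaw '[0.08, 0.08, 0]'

```text
time: 8.42
ee_pos: [0.422, -0.3068, 0.2464]
tcp_rot: [-177.1, 0.0, -36.7]
wrist_force: [-0.1, 0.6, -0.7]
opening: 0.0857
grasp_force: 0.0
```

```bash
python3 - <<'E'
from look import *
o=bot.get_obs();print(o['time'],o['q'],o['ee_pos'],o['tcp_rot'],o['qd'])
E
```

```text
8.4167 [ -36.6387    1.022   -11.5685   77.4124    2.8901 -179.9558] [ 0.422  -0.3068  0.2464] [-177.1099    0.0052  -36.6828] [-2.6989  0.0993 -0.2393 -0.0343  0.1895 -0.0124]
```

The tilt is undoing as predicted, so I continue.

Call:
move_arm --jaw '[0, 0, 0, 0]' --pt "0 0 0" --pt "0 0 0" --pt "0 0 0" --pt "0 0 0" --yaw '[0.08, 0.08, 0.09, 0]'

```text
time: 8.75
ee_pos: [0.4597, -0.2424, 0.2463]
tcp_rot: [-180.0, 0.1, -27.9]
wrist_force: [0.7, -0.2, -0.0]
opening: 0.0853
grasp_force: 0.0
```

```bash
python3 - <<'E'
from look import *
o=bot.get_obs();print(o['time'],o['q'],o['ee_pos'],o['tcp_rot'],o['qd'])
E
```

```text
8.75 [ -27.8103    0.7948  -11.793    77.4832    0.0476 -179.9546] [ 0.4597 -0.2424  0.2463] [-179.9525    0.0711  -27.8557] [-3.2831  0.1017  0.0302 -0.0033  0.2529 -0.062 ]
```

Upright again. Next I align with the bar and descend.

Call:
move_arm --jaw '[0, 0, 0, 0, 0, 0, 0, 0, 0, 0]' --pt "0.003 -0.0035 0" --pt "0.003 -0.0032 0" --pt "0 0 0" --pt "0 0 0" --pt "0 0 -0.014" --pt "0 0 -0.014" --pt "0 0 -0.014" --pt "0 0 -0.012" --pt "0 0 -0.005" --pt "0 0 0" --yaw '[-0.1225, -0.1225, -0.1225, -0.1225, 0, 0, 0, 0, 0, 0]'

```text
time: 9.58
ee_pos: [0.4637, -0.2515, 0.1851]
tcp_rot: [-180.0, 0.3, -56.3]
wrist_force: [-0.5, -0.3, 0.1]
opening: 0.0852
grasp_force: 0.0
```

Call:
move_arm --jaw '[0.5, 1, 1, 1, 1, 1, 1, 1]' --pt "0 0 0" --pt "0 0 0" --pt "0 0 0" --pt "0 0 0" --pt "0 0 0" --pt "0 0 0" --pt "0 0 0" --pt "0 0 0" --yaw '[0, 0, 0, 0, 0, 0, 0, 0]' --force 40

```text
time: 10.25
ee_pos: [0.4642, -0.2514, 0.1861]
tcp_rot: [-179.9, 0.2, -56.2]
wrist_force: [-0.2, 0.1, 4.6]
opening: 0.0176
grasp_force: 39.4
```

Call:
move_arm --jaw '[1, 1, 1, 1, 1, 1, 1, 1, 1, 1]' --pt "0 0 0.015" --pt "0 0 0.03" --pt "0 0 0.035" --pt "0 0.01 0.035" --pt "-0.006 0.025 0.02" --pt "-0.008 0.035 0.01" --pt "-0.008 0.035 0" --pt "-0.008 0.035 0" --pt "-0.008 0.035 0" --pt "-0.008 0.035 0" --yaw '[0, 0, 0, 0, 0, 0, -0.05, -0.05, -0.05, -0.05]'

```text
time: 11.08
ee_pos: [0.4172, -0.0399, 0.3306]
tcp_rot: [-179.9, 0.2, -67.9]
wrist_force: [0.6, 0.3, -0.3]
opening: 0.0172
grasp_force: 39.2
```

Call:
move_arm --jaw '[1, 1, 1, 1, 1, 1, 1, 1, 1, 1]' --pt "-0.008 0.035 0" --pt "-0.008 0.035 0" --pt "-0.008 0.035 0" --pt "-0.004 0.035 0" --pt "0 0.035 0" --pt "0 0.035 0" --pt "0 0.035 0" --pt "0 0.02 0" --pt "0 0 0" --pt "0 0 0" --yaw '[-0.05, -0.05, 0, 0, 0, 0, 0, 0, 0, 0]'

```text
time: 11.92
ee_pos: [0.3897, 0.2246, 0.3302]
tcp_rot: [180.0, 0.2, -73.3]
wrist_force: [0.6, 0.3, -1.1]
opening: 0.0177
grasp_force: 39.2
```

```bash
python3 - <<'E'
from look import *
look('wrist',{'knob':.004,'tap_bare':.056,'spindle_tip':.083,'dish':0,'dish_free':.005,'oven_knob':.005},'w3.png')
for r in outline_of('wrist','dish'): print(r['xy'],r['mask'].sum(),r['confidence'])
E
```

```text
wrist [0.4089 0.161  0.2977]
tap_bare [53.2 66.2] 0.58 [0.5584 0.1762]
spindle_tip [31.8 63.6] 0.74 [0.5565 0.1766]
dish [235.  210.3] 0.9 [0.3977 0.2637]
dish [32.3 62. ] 0.16 [0.6133 0.1811]
dish_free [244.2 179. ] 0.71 [0.398  0.2298]
oven_knob [251.4 244.3] 0.78 [0.3726 0.2917]
12.2667 [0.3902 0.223  0.3308] [-179.9375    0.2061  -73.5107] 0.01765966497399038 [ 0.7786  0.0548 -0.8902]
[228.9, 178.9] 7934 0.7
```

View pics/w3.png

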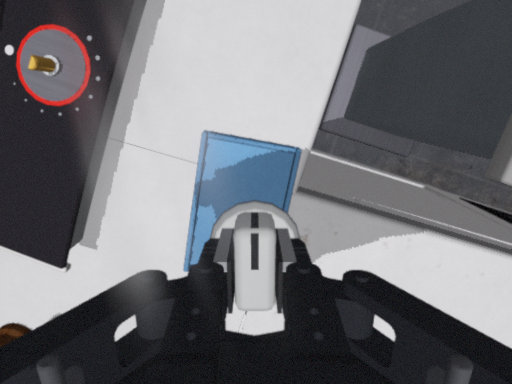

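The picture shows the knob held in the jaws (pointer to the camera). The dish's near edge has corners at (204,131) and (300,149). The bare spindle with red collar is at about (45,65), with the white dot at (9,49).

```bash
python3 - <<'E'
from look import *
m=camera_model('wrist')
a,b=at(m,(204,131),.016)[:2],at(m,(300,149),.016)[:2]
x=a-b; L=np.linalg.norm(x); x/=L; y=np.array([-x[1],x[0]])
print(a,b,L,'dish x ang',np.degrees(np.arctan2(x[1],x[0])))
mid=(a+b)/2; print('center',mid+y*.07,'free',mid+y*.039)
d=at(m,(9,49),.056)[:2]; print('dot',d)
im=cv2.imread('pics/w3.png')[...,::-1].astype(int)
k=(im[...,0]>180)&(im[...,1]<90)&(im[...,2]<90); ys,xs=np.nonzero(k[:130,:130])
print(len(xs)); e=cv2.fitEllipse(cv2.convexHull(np.c_[xs,ys].astype(np.int32))); print(e)
c=at(m,e[0],.058)[:2]; print('collar',c,np.linalg.norm(d-c),np.degrees(np.arctan2(*(d-c)[::-1])))
E
```

```text
[0.4447 0.1947] [0.3595 0.1859] 0.08567046923312081 dish x ang 5.914062101037685
center [0.3949 0.2599] free [0.3981 0.2291]
dot [0.5958 0.1707]
878
((52.77983474731445, 64.65889739990234), (71.87586975097656, 81.69475555419922), 159.52012634277344)
collar [0.5587 0.1733] 0.03714132691576403 -3.9733633826163315
```

Call:
move_arm --jaw '[1, 1, 1, 1, 1, 1, 1, 1, 1, 1]' --pt "0.004 0.003 -0.02" --pt "0.004 0.003 -0.02" --pt "0 0 -0.02" --pt "0 0 -0.02" --pt "0 0 -0.02" --pt "0 0 -0.02" --pt "0 0 -0.012" --pt "0 0 -0.006" --pt "0 0 -0.003" --pt "0 0 0" --yaw '[-0.09, -0.09, 0, 0, 0, 0, 0, 0, 0, 0]'

```text
time: 13.15
ee_pos: [0.3981, 0.2296, 0.1899]
tcp_rot: [-179.9, 0.2, -83.8]
wrist_force: [0.4, 0.1, -1.2]
opening: 0.0175
grasp_force: 39.2
```

Call:
move_arm --jaw '[1, 1, 1]' --pt "0 0 -0.0015" --pt "0 0 -0.001" --pt "0 0 0" --yaw '[0, 0, 0]'

```text
time: 13.4
ee_pos: [0.3982, 0.2298, 0.1878]
tcp_rot: [-179.9, 0.2, -83.7]
wrist_force: [-0.2, -0.4, -0.3]
opening: 0.0171
grasp_force: 39.2
```

Call:
move_arm --jaw '[0.7, 0.6, 0.5, 0.5, 0.5, 0.5]' --pt "0 0 0" --pt "0 0 0" --pt "0 0 0" --pt "0 0 0" --pt "0 0 0.01" --pt "0 0 0.03" --yaw '[0, 0, 0, 0, 0, 0]'

```text
time: 13.9
ee_pos: [0.3969, 0.229, 0.2246]
tcp_rot: [179.7, 0.1, -83.7]
wrist_force: [-0.4, 0.9, 0.0]
opening: 0.0425
grasp_force: 0.0
```

Call:
move_arm --jaw '[0.5, 0.5, 0.3, 0, 0]' --pt "0 0 0.035" --pt "0 -0.02 0.035" --pt "0 -0.025 0.035" --pt "0 -0.03 0" --pt "0 0 0" --yaw '[0, 0, 0, 0, 0]'

```text
time: 14.32
ee_pos: [0.398, 0.1528, 0.3344]
tcp_rot: [-179.7, 0.2, -83.9]
wrist_force: [-0.2, 0.2, -0.1]
opening: 0.0769
grasp_force: 0.0
```

```bash
python3 - <<'E'
from look import *
m,im=look('wrist',{'tap_bare':.056,'spindle_tip':.083,'dish':0,'dish_free':.005,'oven_knob':.005},'w4.png')
E
```

```text
wrist [0.4055 0.0868 0.3019]
tap_bare [ 60.8 194.7] 0.93 [0.5575 0.1749]
spindle_tip [ 36.7 205.7] 0.63 [0.5604 0.176 ]
spindle_tip [246.2 276.1] 0.4 [0.399  0.2151]
dish [246.4 273.2] 0.85 [0.3967 0.2603]
oven_knob [248.1 252.2] 0.85 [0.3975 0.2333]
14.6167 [0.3979 0.1561 0.3306] [179.9887   0.1969 -83.696 ] 0.08532443235631357 [-0.5461  0.7523  0.3682]
```

View pics/w4.png

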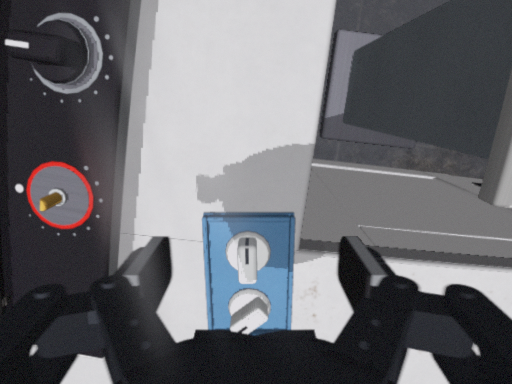

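The white knob stands in the dish's empty half at (247,253). The bare tap is at (60,195), with its dot at (19,188).

```bash
cat > tap.py <<'E'
from look import *
def tap(m,im,dot,box):
    im=im.astype(int); r0,r1,c0,c1=box
    k=(im[...,0]>170)&(im[...,1]<90)&(im[...,2]<90); ys,xs=np.nonzero(k[r0:r1,c0:c1])
    P=[at(m,(x+c0,y+r0),.058)[:2] for x,y in zip(xs,ys)]
    (cx,cy),r=cv2.minEnclosingCircle(np.array(P,np.float32)); c=np.array([cx,cy])
    d=at(m,dot,.056)[:2]
    print('collar',c,r,'dot',d,np.linalg.norm(d-c),np.degrees(np.arctan2(*(d-c)[::-1])))
E
python3 - <<'E'
from tap import *
m=camera_model('wrist'); im=cv2.imread('pics/w4.png')[...,::-1]
g=im.astype(int).min(2); ys,xs=np.nonzero(g[178:200,8:27]>150); dot=(xs.mean()+8,ys.mean()+178); print(dot)
tap(m,im,dot,(150,240,15,105))
im=cv2.imread('pics/w3.png')[...,::-1]
m=dict(m) 
E
```

```text
(np.float64(18.745454545454546), np.float64(187.87272727272727))
collar [0.553 0.177] 0.028076862916350365 dot [0.5891 0.1749] 0.03615766104462433 -3.294659396117946
```

Call:
move_arm --jaw '[0, 0, 0, 0, 0, 0, 0, 0, 0, 0]' --pt "0.012 -0.032 0" --pt "0.012 -0.032 0" --pt "0.012 -0.032 0" --pt "0.012 -0.032 0" --pt "0.012 -0.032 0" --pt "0.012 -0.032 0" --pt "0.012 -0.032 0" --pt "0.012 -0.032 0" --pt "0.012 -0.032 0" --pt "0.012 -0.032 0" --yaw '[-0.11, -0.11, -0.11, -0.11, -0.11, -0.11, -0.11, -0.11, -0.11, -0.11]'

```text
time: 15.45
ee_pos: [0.5187, -0.1655, 0.3303]
tcp_rot: [180.0, 0.2, -147.0]
wrist_force: [1.6, 0.5, -0.7]
opening: 0.085
grasp_force: 0.0
```

Call:
move_arm --jaw '[0, 0, 0, 0, 0]' --pt "0.012 -0.03 -0.015" --pt "0.012 -0.03 -0.015" --pt "0.012 -0.03 -0.015" --pt "0.006 -0.02 -0.015" --pt "0 0 0" --yaw '[-0.1, -0.1, -0.1, -0.1, 0]'

```text
time: 15.87
ee_pos: [0.5605, -0.2768, 0.2659]
tcp_rot: [179.9, -0.1, -170.1]
wrist_force: [-0.1, 0.5, -0.8]
opening: 0.0855
grasp_force: 0.0
```

```bash
python3 - <<'E'
from look import *
m,im=look('wrist',{'knob':.004,'knob_pointer':.036})
u,v=np.round(proj(m,[.577,-.275,.02])).astype(int); u0,v0=max(u-75,0),max(v-75,0); print(u0,v0)
save(cv2.resize(im[v0:v+75,u0:u+75],None,fx=4,fy=4,interpolation=cv2.INTER_CUBIC),'w5.png')
E
```

```text
wrist [ 0.4953 -0.2882  0.2337]
knob [250.  216.9] 0.92 [ 0.5769 -0.2769]
knob_pointer [256.5 258.6] 0.76 [ 0.5944 -0.2691]
16.0167 [ 0.5603 -0.2738  0.2705] [ 179.9796    0.1382 -169.5742] 0.08549549203307961 [ 0.2832  0.3053 -0.2983]
177 150
```

View pics/w5.png

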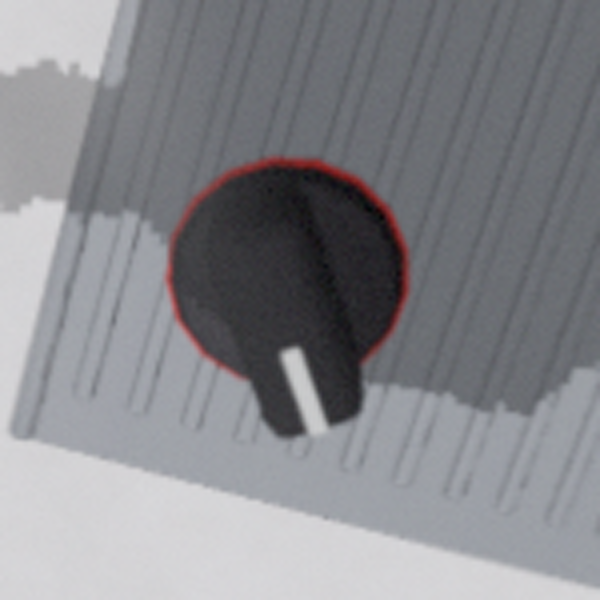

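The black knob's red ring is centred near crop (289,270), with its pointer from (291,349) to (318,434).

```bash
python3 - <<'E'
from look import *
m=camera_model('wrist')
f=lambda x,y,z: at(m,(177+(x+.5)/4-.5,150+(y+.5)/4-.5),z)[:2]
a,b=f(291,349,.036),f(318,434,.036); d=b-a; u=d/np.linalg.norm(d)
print(a,b,np.linalg.norm(d),'ang',np.degrees(np.arctan2(d[1],d[0])),'centre from pointer',b-u*.02)
im=cv2.cvtColor(cv2.imread('pics/w5.png'),cv2.COLOR_BGR2RGB).astype(int)
k=(im[...,0]>im[...,1]+60); ys,xs=np.nonzero(k)
P=np.array([f(x,y,.006) for x,y in zip(xs,ys)],np.float32); print(cv2.minEnclosingCircle(P), cv2.minEnclosingCircle(np.array([f(x,y,.010) for x,y in zip(xs,ys)],np.float32)))
E
```

```text
[ 0.5822 -0.2733] [ 0.5971 -0.2658] 0.01665202426185986 ang 26.54640327608804 centre from pointer [ 0.5792 -0.2748]
((0.5798084139823914, -0.2749074101448059), 0.02341405674815178) ((0.5784290432929993, -0.27510517835617065), 0.0230462197214365)
```

Call:
move_arm --jaw '[0, 0, 0, 0, 0, 0, 0, 0, 0, 0]' --pt "0.006 -0.001 -0.01" --pt "0.006 0 -0.01" --pt "0.006 0 -0.01" --pt "0.001 0 -0.015" --pt "0 0 -0.015" --pt "0 0 -0.013" --pt "0 0 -0.007" --pt "0 0 -0.004" --pt "0 0 0" --pt "0 0 0" --yaw '[0.1, 0.1, 0.081, 0, 0, 0, 0, 0, 0, 0]'

```text
time: 16.85
ee_pos: [0.5792, -0.2754, 0.1878]
tcp_rot: [-179.9, 0.2, -153.6]
wrist_force: [-0.5, -0.5, 0.1]
opening: 0.0856
grasp_force: 0.0
```

Call:
move_arm --jaw '[0.5, 1, 1, 1, 1, 1, 1, 1]' --pt "0 0 0" --pt "0 0 0" --pt "0 0 0" --pt "0 0 0" --pt "0 0 0" --pt "0 0 0" --pt "0 0 0" --pt "0 0 0" --yaw '[0, 0, 0, 0, 0, 0, 0, 0]' --force 60

```text
time: 17.52
ee_pos: [0.5791, -0.2756, 0.1874]
tcp_rot: [-179.9, 0.2, -153.6]
wrist_force: [0.4, -0.4, 2.5]
opening: 0.0166
grasp_force: 59.1
```

Call:
move_arm --jaw '[1, 1, 1, 1, 1, 1, 1, 1, 1, 1]' --pt "0 0 0.015" --pt "0 0 0.03" --pt "0 0 0.035" --pt "0 0.01 0.035" --pt "0 0.025 0.028" --pt "0 0.035 0" --pt "0 0.035 0" --pt "0 0.035 0" --pt "0 0.035 0" --pt "0 0.035 0" --yaw '[0, 0, 0, 0, 0, -0.05, -0.05, -0.05, -0.05, -0.05]'

```text
time: 18.35
ee_pos: [0.5787, -0.064, 0.33]
tcp_rot: [-180.0, 0.2, -168.1]
wrist_force: [0.4, -0.4, -0.6]
opening: 0.0166
grasp_force: 58.7
```

Call:
move_arm --jaw '[1, 1, 1, 1, 1, 1, 1, 1, 1, 1]' --pt "0.005 0.035 0" --pt "0.005 0.035 0" --pt "0.005 0.035 0" --pt "0.005 0.035 0" --pt "0.005 0.035 0" --pt "0.005 0.03 0" --pt "0.005 0.02 0" --pt "0.006 0.015 0" --pt "0 0 0" --pt "0 0 0" --yaw '[-0.05, -0.05, -0.05, -0.05, -0.05, -0.022, 0, 0, 0, 0]'

```text
time: 19.18
ee_pos: [0.62, 0.1751, 0.3294]
tcp_rot: [-179.9, 0.1, 176.6]
wrist_force: [-0.5, -1.1, -0.8]
opening: 0.0168
grasp_force: 58.7
```

```bash
python3 - <<'E'
from look import *
m,im=look('wrist',{'knob':.14,'knob_pointer':.18,'tap_bare':.056,'spindle_tip':.083},'w6.png')
print(proj(m,[.556,.175,.056]))
E
```

```text
wrist [0.554  0.1789 0.2969]
knob [253.3 232.3] 0.56 [0.6194 0.1742]
knob_pointer [254.3 303.6] 0.56 [0.6353 0.1739]
tap_bare [254.7 113.7] 0.97 [0.5613 0.1784]
spindle_tip [252.7 111.9] 0.88 [0.5593 0.1772]
19.4333 [0.6199 0.1735 0.3303] [-179.9501    0.2096  176.4335] 0.016644735552773238 [-0.2099 -1.7689 -0.4553]
[249.6822 106.6004]
```

View pics/w6.png

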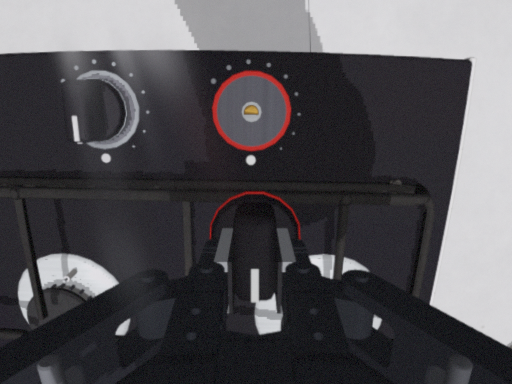

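The tap's collar is centred at (252,111) with its dot at (251,160). The held knob's ring is centred near (255,235), pointer at (254,268-302).

```bash
cat > meas.py <<'E'
from tap import *
from scipy.optimize import least_squares
def meas(m,im,zt):
    I=im.astype(int); g=I.min(2)
    ys,xs=np.nonzero(g[150:172,240:264]>150); dot=(xs.mean()+240,ys.mean()+150); print('dotpx',dot)
    tap(m,im,dot,(60,160,200,305))
    k=(I[...,0]>110)&(I[...,0]>I[...,1]+60)&(I[...,0]>I[...,2]+60); k[:170]=0; k[262:]=0
    ys,xs=np.nonzero(k); z=zt-.1834+.002
    P=np.array([at(m,p,z)[:2] for p in zip(xs,ys)])
    s=least_squares(lambda q:np.hypot(*(P-q[:2]).T)-q[2],[P[:,0].mean(),P[:,1].mean(),.023],loss='soft_l1',f_scale=.0005)
    print('ring',s.x,len(xs))
    k=(g>170); sub=k[262:308,246:264]; ys,xs=np.nonzero(sub)
    p=np.array([at(m,(x+246,y+262),zt-.1834+.032)[:2] for x,y in zip(xs,ys)])
    vx,vy,x0,y0=cv2.fitLine(p.astype(np.float32),cv2.DIST_HUBER,0,.01,.01).ravel(); print('pointer',p.mean(0),len(p),np.degrees(np.arctan2(vy,vx)))
    # brass tip
    k=(I[...,0]>120)&(I[...,2]<90)&(I[...,1]>70); k[:95]=0;k[130:]=0; ys,xs=np.nonzero(k[:,235:270]); print('brass px',xs.mean()+235,ys.mean(),len(xs),at(m,(xs.mean()+235,ys.mean()),.083)[:2])
E
python3 - <<'E'
from meas import *
m=camera_model('wrist'); im=cv2.imread('pics/w6.png')[...,::-1]
meas(m,im,.3303)
print(at(m,(250.5,123),.083), at(m,(252.5,101.5),.083))
E
```

```text
dotpx (np.float64(250.3582089552239), np.float64(159.70149253731344))
collar [0.5598 0.1746] 0.02830648422241211 dot [0.5956 0.1716] 0.0359606643150692 -4.734942762570887
ring [0.6179 0.1734 0.0224] 259
pointer [0.6296 0.1731] 267 3.2484677
brass px 250.70408163265307 109.62244897959184 98 [0.558  0.1746]
[0.5666 0.1739 0.083 ] [0.5529 0.1761 0.083 ]
```

Call:
move_arm --jaw '[1, 1, 1, 1, 1, 1, 1]' --pt "-0.01 0.025 -0.01" --pt "-0.01 0.025 -0.01" --pt "-0.01 0.02 -0.01" --pt "-0.005 0.01 -0.008" --pt "0 0 0" --pt "0 0 0" --pt "0 0 0" --yaw '[-0.01, 0, 0, 0, 0, 0, 0]'

```text
time: 20.02
ee_pos: [0.5854, 0.2536, 0.2928]
tcp_rot: [-180.0, 0.3, 175.9]
wrist_force: [0.7, 0.2, -0.2]
opening: 0.0169
grasp_force: 58.8
```

```bash
python3 - <<'E'
from look import *
m,im=look('wrist',{'knob':.109,'tap_bare':.056,'spindle_tip':.083},'w7.png')
E
```

```text
wrist [0.5196 0.2582 0.2601]
knob [254.5 233. ] 0.78 [0.5833 0.2536]
tap_bare [137.7 175.5] 0.79 [0.5598 0.1782]
spindle_tip [255.5 232.7] 0.72 [0.5941 0.2534]
spindle_tip [118.9 185.6] 0.65 [0.5596 0.1767]
spindle_tip [497.4 115.7] 0.27 [0.5342 0.3946]
20.2167 [0.5855 0.2537 0.2927] [-179.9705    0.2491  175.8578] 0.016908016720072156 [-0.6187 -0.45   -0.3351]
```

View pics/w7.png

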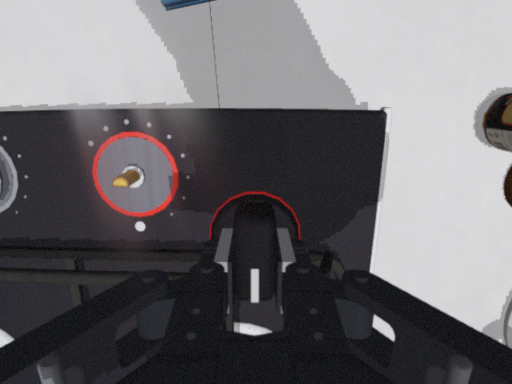

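The collar is at (136,174), the brass tip at (121,184), the dot at (140,226) and the held ring centre near (255,234).

```bash
python3 - <<'E'
from tap import *
from scipy.optimize import least_squares
m=camera_model('wrist'); im=cv2.imread('pics/w7.png')[...,::-1]; I=im.astype(int)
g=I.min(2); ys,xs=np.nonzero(g[216:237,130:151]>150); tap(m,im,(xs.mean()+130,ys.mean()+216),(125,222,85,190))
k=(I[...,0]>110)&(I[...,0]>I[...,1]+60)&(I[...,0]>I[...,2]+60); k[:180]=0; k[262:]=0;k[:,:200]=0
ys,xs=np.nonzero(k)
for z in (.1095,.1115):
  P=np.array([at(m,p,z)[:2] for p in zip(xs,ys)])
  for r in (None,.0228):
    s=least_squares(lambda q:np.hypot(*(P-q[:2]).T)-(r or q[2]),[.585,.254,.023]); print('ring',z,s.x)
for z in (.058,.056):
    k=(I[...,0]>110)&(I[...,0]>I[...,1]+60)&(I[...,0]>I[...,2]+60); k[222:]=0;k[:,190:]=0;k[:125]=0;k[:,:85]=0
    ys,xs=np.nonzero(k); P=np.array([at(m,p,z)[:2] for p in zip(xs,ys)])
    s=least_squares(lambda q:np.hypot(*(P-q[:2]).T)-q[2],[.56,.175,.028]); print('collar',z,s.x)
save(cv2.resize(im[150:210,95:175],None,fx=8,fy=8,interpolation=cv2.INTER_CUBIC),'w8.png')
c=im[240:310,220:290]
save(cv2.resize(c,None,fx=8,fy=8,interpolation=cv2.INTER_CUBIC),'w9.png')
E
```

```text
collar [0.5591 0.1771] 0.0285933930426836 dot [0.5951 0.1737] 0.036156148288477935 -5.388198673296972
ring 0.1095 [0.5844 0.2536 0.0227]
ring 0.1095 [0.5845 0.2536 0.023 ]
ring 0.1115 [0.5835 0.2537 0.0224]
ring 0.1115 [0.584  0.2536 0.023 ]
collar 0.058 [0.5591 0.177  0.0269]
collar 0.056 [0.5595 0.1762 0.0272]
```

View pics/w8.png

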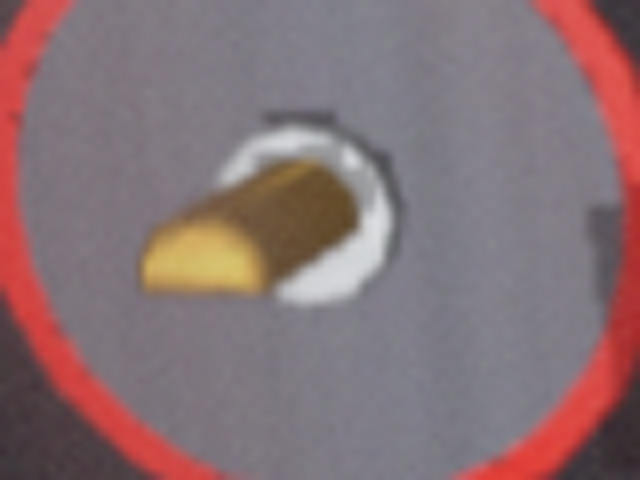

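The crop shows the brass D end: left edge (141,280), right (266,280), round top (205,222), flat along row 292, i.e. flat facing +x.

```bash
python3 - <<'E'
from look import *
m=camera_model('wrist')
f=lambda x,y,z: at(m,(95+(x+.5)/8-.5,150+(y+.5)/8-.5),z)[:2]
for p in ((141,280),(266,280),(205,222),(141,292),(266,292)): print(p,f(*p,.083),f(*p,.0818))
E
```

```text
(141, 280) [0.5587 0.173 ] [0.5589 0.1724]
(266, 280) [0.5594 0.1822] [0.5596 0.1817]
(205, 222) [0.5548 0.1785] [0.555 0.178]
(141, 292) [0.5596 0.1728] [0.5598 0.1722]
(266, 292) [0.5602 0.1821] [0.5605 0.1815]
```

Call:
move_arm --jaw '[1, 1, 1, 1, 1, 1, 1]' --pt "0.01 -0.025 0" --pt "0.01 -0.025 0" --pt "0.01 -0.02 0" --pt "0.002 -0.007 0" --pt "0 0 0" --pt "0 0 0" --pt "0 0 0" --yaw '[-0.01, 0, 0, 0, 0, 0, 0]'

```text
time: 20.8
ee_pos: [0.6168, 0.1781, 0.2922]
tcp_rot: [-180.0, 0.2, 175.4]
wrist_force: [0.1, -0.7, 0.1]
opening: 0.0165
grasp_force: 58.8
```

```bash
cat > m2.py <<'E'
from tap import *
from scipy.optimize import least_squares
def run(zt,n):
    m,im=look('wrist',{'spindle_tip':.083},n); I=im.astype(int)
    red=(I[...,0]>110)&(I[...,0]>I[...,1]+60)&(I[...,0]>I[...,2]+60)
    lab,L,st,ce=cv2.connectedComponentsWithStats(red.astype(np.uint8))
    for i in range(1,lab):
        if st[i,4]<60: continue
        ys,xs=np.nonzero(L==i); z=zt-.1834+.001 if ce[i][1]>170 else .057
        r=.0228 if ce[i][1]>170 else None
        P=np.array([at(m,p,z)[:2] for p in zip(xs,ys)])
        s=least_squares(lambda q:np.hypot(*(P-q[:2]).T)-(r or q[2]),[*P.mean(0),.025]); print('ring',ce[i],st[i,4],z,s.x)
    u,v=proj(m,[.5595,.1755,.083]); u,v=int(u),int(v)
    B=(I[...,0]>I[...,2]+50)&~red; M=np.zeros_like(B); M[v-18:v+18,u-18:u+18]=1; B&=M
    ys,xs=np.nonzero(B); P=np.array([at(m,p,.083)[:2] for p in zip(xs,ys)])
    print('brass',len(xs),'x',np.percentile(P[:,0],[2,98]),'y',np.percentile(P[:,1],[2,98]),(u,v))
    save(cv2.resize(im[v-30:v+45,u-40:u+40],None,fx=7,fy=7,interpolation=cv2.INTER_CUBIC),'c'+n)
E
python3 -c "
from m2 import *
run(.2927,'w10.png')"
```

```text
wrist [0.5509 0.1833 0.2596]
spindle_tip [242.9 122.1] 0.69 [0.5604 0.1762]
20.9 [0.6167 0.1784 0.2922] [-179.9645    0.2008  175.4185] 0.016666626960258505 [ 0.305   0.0285 -0.2947]
ring [244.2234 115.13  ] 1531 0.057 [0.5594 0.176  0.027 ]
ring [255.9154 205.4577] 260 0.11030000000000001 [0.6153 0.1781 0.025 ]
brass 148 x [0.5549 0.56  ] y [0.1722 0.1804] (241, 120)
```

Fused estimate: TCP target about (0.561, 0.1765).

Call:
move_arm --jaw '[1, 1, 1, 1, 1, 1, 1, 1]' --pt "-0.018 -0.0005 0" --pt "-0.019 -0.0007 0" --pt "-0.0187 -0.0006 -0.004" --pt "0 0 -0.008" --pt "0 0 -0.008" --pt "0 0 -0.002" --pt "0 0 0" --pt "0 0 0" --yaw '[0, 0, 0, 0, 0, 0, 0, 0]'

```text
time: 21.57
ee_pos: [0.5618, 0.1758, 0.2697]
tcp_rot: [-179.9, 0.2, 175.4]
wrist_force: [-0.3, -0.4, -0.3]
opening: 0.0171
grasp_force: 58.8
```

Call:
move_arm --jaw '[1, 1, 1, 1, 1]' --pt "0 0 -0.001" --pt "0 0 -0.001" --pt "0 0 -0.001" --pt "0 0 -0.001" --pt "0 0 0" --yaw '[0, 0, 0, 0, 0]'

```text
time: 21.98
ee_pos: [0.5613, 0.1756, 0.2658]
tcp_rot: [-179.9, 0.2, 175.3]
wrist_force: [0.2, 0.4, -1.5]
opening: 0.0169
grasp_force: 58.8
```

Call:
move_arm --jaw '[1, 1, 1, 1]' --pt "0 0.0003 -0.001" --pt "0 0.0002 -0.001" --pt "0 0 -0.001" --pt "0 0 0" --yaw '[0, 0, 0, 0]'

```text
time: 22.32
ee_pos: [0.5613, 0.1762, 0.2628]
tcp_rot: [-179.9, 0.2, 175.4]
wrist_force: [-0.7, -1.0, -0.2]
opening: 0.0171
grasp_force: 58.8
```

Below first-contact height with no force, so it has entered. I keep going down.

Call:
move_arm --jaw '[1, 1, 1, 1, 1, 1, 1]' --pt "0 0 -0.002" --pt "0 0 -0.002" --pt "0 0 -0.002" --pt "0 0 -0.002" --pt "0 0 -0.002" --pt "0 0 -0.002" --pt "0 0 0" --yaw '[0, 0, 0, 0, 0, 0, 0]'

```text
time: 22.9
ee_pos: [0.5612, 0.1761, 0.2505]
tcp_rot: [-179.9, 0.2, 175.4]
wrist_force: [-0.2, 1.1, -1.3]
opening: 0.0165
grasp_force: 58.8
```

```bash
python3 -c "
from look import *
o=bot.get_obs();print(o['time'],o['ee_pos'],o['tcp_rot'],o['wrist_force'],o['torque'],o['grasp_force'])"
```

```text
22.9 [0.5612 0.1761 0.2505] [-179.9381    0.1672  175.3536] [-0.1856  1.0968 -1.3479] [-0.0149  0.0206  0.0324] 58.799159824848175
```

Call:
move_arm --jaw '[1, 1, 1, 1, 1]' --pt "0 0 -0.0015" --pt "0 0 -0.0015" --pt "0 0 -0.001" --pt "0 0 -0.001" --pt "0 0 0" --yaw '[0, 0, 0, 0, 0]'

```text
time: 23.32
ee_pos: [0.5613, 0.1762, 0.2461]
tcp_rot: [-180.0, 0.2, 175.4]
wrist_force: [-0.2, 0.4, 1.2]
opening: 0.0171
grasp_force: 59.1
```

Call:
move_arm --jaw '[1, 1, 1, 1]' --pt "0 0 -0.001" --pt "0 0 -0.001" --pt "0 0 0" --pt "0 0 0" --yaw '[0, 0, 0, 0]'

```text
time: 23.65
ee_pos: [0.5613, 0.1762, 0.2444]
tcp_rot: [-180.0, 0.2, 175.4]
wrist_force: [-1.2, 0.2, 4.4]
opening: 0.017
grasp_force: 59.4
```

Call:
move_arm --jaw '[1, 1, 1, 1, 1]' --pt "0 0 -0.001" --pt "0 0 -0.001" --pt "0 0 0" --pt "0 0 0" --pt "0 0 0" --yaw '[0, 0, 0, 0, 0]'

```text
time: 24.07
ee_pos: [0.5613, 0.1762, 0.2427]
tcp_rot: [-180.0, 0.2, 175.4]
wrist_force: [-2.8, -1.0, 5.8]
opening: 0.0171
grasp_force: 59.8
```

```bash
python3 -c "
from look import *
for i in range(4):
    m,im=(camera_model('wrist'),camera('wrist')); o=bot.get_obs();print(o['ee_pos'],o['wrist_force'])
save(im,'w11.png')"
```

```text
[0.5613 0.1762 0.2427] [-3.6065 -0.586   6.4888]
[0.5613 0.1762 0.2427] [-3.2006 -1.1201  6.383 ]
[0.5613 0.1762 0.2427] [-2.2127 -0.3178  7.2732]
[0.5613 0.1762 0.2427] [-2.7965 -0.6932  7.2316]
```

Call:
move_arm --jaw '[1, 1, 1, 1, 1]' --pt "0 0 -0.0006" --pt "0 0 -0.0006" --pt "0 0 0" --pt "0 0 0" --pt "0 0 0" --yaw '[0, 0, 0, 0, 0]'

```text
time: 24.68
ee_pos: [0.5613, 0.1762, 0.2421]
tcp_rot: [-180.0, 0.3, 175.4]
wrist_force: [-3.9, -1.4, 10.3]
opening: 0.0171
grasp_force: 60.4
```

```bash
python3 -c "
from look import *
for i in range(4):
    m,im=(camera_model('wrist'),camera('wrist')); o=bot.get_obs();print(o['ee_pos'],o['wrist_force'],o['tcp_rot'])
save(im,'w12.png')"
```

```text
[0.5613 0.1762 0.2421] [-3.369  -1.7256 11.0912] [-179.9833    0.2675  175.3568]
[0.5613 0.1762 0.2421] [-3.5768 -0.6001 11.5428] [-179.9811    0.2686  175.3543]
[0.5613 0.1762 0.2421] [-4.8476 -1.3099 10.7991] [-179.9809    0.267   175.3577]
[0.5613 0.1762 0.2421] [-3.4537 -1.1315 10.6883] [-179.9793    0.2673  175.3536]
```

```bash
python3 -c "
from workcell import bot
print(bot.job_done())"
```

```text
the job is handed in; nothing more can be done
None
```

The job is handed in, with no verdict returned: the white knob stands let go in the dish's empty half, and the red-ringed knob is on the bare tap, still gripped and pressed in about 4 mm to the stop (about 11 N).

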